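# Slide the locked dish stage to its stop

### The job

Bring the seed dish on the dish stage to its viewing position: with a fingertip press down the round lock button on the carriage and, keeping it held down all the way, push the carriage along its rods until it is fully against the end stop, then let the button spring back up so that the carriage is locked there, and move clear. Do it by pressing and pushing only: pick nothing up, do not touch the dish or shift it out of its seat between the four pins, and leave the things lying round the stage where they are.

Things in the scene. Friction and masses are not known exactly. Their poses are not given: they have to be found in the camera images.
- stage_base: Base of the dish stage, fixed to the desk: aluminium plate 110 x 320 x 10 mm with two steel rods (top 29 mm above the desk) along it and 31 mm high end blocks. Origin: centre of its underside, on the desk; y axis: along the rods, from the carriage towards the end stop; x axis: across; z up. Position and yaw vary.
- button_top (a point): Centre of the top face of the lock button in the carriage's trailing half: black, round, 32 mm diameter, 55 mm above the desk when up (carriage top 42 mm, bezel 44 mm). Its spring starts at 5 N; fully down, 7 mm lower, takes about 7 N; the lock lets go 3 mm down. The point moves with button and carriage. A fingertip on the button can drag the carriage by friction or push the fence.
- push_fence (a point): Middle of the top edge of the face, towards the button, of the push fence: an upright plate across the carriage, 100 mm wide, 6 mm thick, top 68 mm above the desk. This face is 24 mm ahead of the button's centre along +y of the stage base; the fingertip may push it while holding the button.
- lock_button (a joint): Travel of the lock button in m: 0 up (a tooth under it stands in a gap of the toothed strip below and locks the carriage, with 1.5 mm of play), above 0.003 the carriage is free, 0.007 is fully down (aim for 5 to 6 mm or the bottom; sliding it takes 1 to 2 N). Let up at the stop it locks there; let up on the way it may catch in another gap.
- carriage_nose (a point): Middle of the front face of the carriage, 38 mm above the desk; this face meets the end stop. It lies 119 mm ahead of the button's centre along +y of the stage base. The grey carriage is 100 mm wide and 141 mm long and slides only along +-y of the stage base.
- end_stop: Dark steel end stop clamped across the rods, 104 x 16 mm, top 46 mm above the desk. Fixed in a run; its place along the rods varies. Origin: at desk height, below the middle of the face that meets the carriage nose; axes as the stage base: at the stop, nose and origin have the same y in those axes. The way to go is 60 to 95 mm.
- dish: Covered glass seed dish, 61 mm diameter, 14 mm high, about 50 g, loose in its seat on the leading half of the carriage, between four upright steel pins with about 1 mm play. Origin: centre of its underside, 42 mm above the desk.
- dish_seat (a point): Centre of the dish's seat on the carriage top, 76.5 mm ahead of the button's centre along +y of the stage base.
- stain_bottle: Amber dropper bottle, 33 mm diameter, 88 mm high, standing on the desk on the robot's side of the stage. Origin: centre of its underside. Leave alone.
- spare_dish: A second covered glass dish, 61 x 14 mm, on the desk on the robot's side of the stage. Origin: centre of its underside. Leave alone.
- loupe: Folded loupe, 26 x 34 x 16 mm, on the desk on the robot's side of the stage. Origin: centre of its underside. Leave alone.
- forceps: Steel forceps, 122 mm long, lying on the desk on the far side of the stage. Origin: centre of its underside. Leave alone.
Mind the look-alikes: they are no part of the job. What is shaped like the dish but red is not meant.

How it is judged:
On the way, in this order (a step that is already met when the one before it is completed fails the run):
1. the lock button is pressed down at least 3 mm while the carriage is still within 10 mm of where it stood (value of joint lock_button above 0.003 m and distance of carriage_nose from where it was at the start of the episode below 0.01 m), for 0.05 s.
2. the carriage is against the end stop (within 3 mm) with the button still down (y of carriage_nose in the frame of end_stop above -0.003 m and value of joint lock_button above 0.0015 m), for 0.1 s.
At the end, for the whole second after the job is handed in: The carriage's nose is within 3 mm of the end stop, the lock button is up again (within 1 mm), and the dish lies flat and at rest in its seat (within 5 mm) (y of carriage_nose in the frame of end_stop above -0.003 m and value of joint lock_button below 0.001 m and horizontal distance between dish and dish_seat below 0.005 m and distance between dish and dish_seat below 0.006 m and angle between dish's own z axis and vertical below 0.08 rad and linear speed of dish below 0.01 m/s); the robot touches nothing.
It fails at once if the button is let up, or the carriage forced while locked, between the start (more than 12 mm from it) and the stop (more than 6 mm short) (value of joint lock_button below 0.001 m and distance of carriage_nose from where it was at the start of the episode above 0.012 m and y of carriage_nose in the frame of end_stop below -0.006 m).
It fails at once if the robot touches the dish on the carriage (contact force between any of the arm, the fingers and dish above 0.5 N).
It fails at once if the dish leaves its seat or is lifted (distance between dish and dish_seat above 0.01 m).
It fails at once if the bottle, spare dish, loupe or forceps is moved by more than 10 mm or picked up (distance of any of stain_bottle, spare_dish, loupe, forceps from where it was at the start of the episode above 0.01 m).
It also fails if it takes over 32 s, if anything falls off the work surface, if the arm or the gripper's body presses on something with over 40 N, if the wrist force passes 120 N, or if a joint passes its speed limit or range.

### The arm

A 7-joint arm with a two-finger parallel gripper is mounted at the origin on the work surface; the furniture and walls round the work are solid. World frame = base frame: x ahead of the robot, y to its left, z up, the work surface at z = 0. Lengths are in m, angles in rad, forces in N, time in s.
With the tool pointing down it reaches from about 0.4 to 0.85 m from the base axis. Payload 10.4 kg.
Tool frame: the origin (TCP) lies at the very end of the fingers, on their centre line; the grasp point (between the pads) lies arm.grip_point_offset behind it (arm.grip_point_offset is the distance from the TCP to the grasp point, in m); z points along the fingers, y is the line along which they close (so a half turn about z gives the same grasp; the last joint's range is limited). The gripper opens to 85 mm and grips with 20 to 120 N. Pads are 22 mm wide; open, the fingers measure 114 mm over their backs; the gripper's body (76 mm by 85 mm) begins 54 mm behind the grasp point. The pads swing forward as they close: fully open they stand 13 mm farther back than shut.
Start: joints at [-0.023, 0.332, -0.065, 1.46, 0.022, 1.35, -0.088], TCP at [0.625, 0, 0.231] pointing down, gripper open.
Joint ranges: [-2.6, 2.6], [-0.5, 2.12], [-1.47, 1.34], [0.16, 2.42], [-1.27, 4.41], [0.06, 2.06], [-2.6, 2.6]. Speed limits (rad/s): [2.22, 2.22, 2.79, 2.79, 3.14, 3.14, 3.14].

### API

Orientations are given as a unit quaternion [x, y, z, w].
In Python, from workcell import arm, get_image, workorder gives the robot as it stands.
- The arm moves only by the shell command python3 -m crank 'ROWS'. ROWS is JSON, a list of rows, each an object with "delta_pos": the shift along the tool's x, y, z each as a share of 400 mm, from -1 to 1, a list of three; "rotation": the turn, a rotation vector about the tool's x, y, z each as a share of 90 degrees, from -1 to 1, a list of three; "grip": the gripper command: -1 is shut, 1 is fully open, values between are in proportion. In form: [{"delta_pos": [tx, ty, tz], "rotation": [wx, wy, wz], "grip": grip}, ...]. A call has 1 to 8 rows; each row is the pose to reach, as a shift and turn from the pose commanded when the call began, along the tool's axes at that moment; what a row does not reach only later rows make up. A row lasts 1/10 s, in which the tool goes at most 50 mm and 8.59 degrees, less where a joint would pass 70% of its speed; a pose out of reach is approached as far as the arm can. A call with a number of a shift or a turn outside -1 to 1 is refused whole. A call with a gripper value outside its range is refused whole. The fingers move at their own pace and stop on an object; the grip force is fixed at half the most. Time passes only in rows, so rows that repeat a pose let the fingers close. It gives the time, the measured TCP pose, the force, the opening and the grip force at its end, in the units of the state.
- arm.observe(): the state, without advancing time (a new reading comes with each control period).
- get_image(name): name is "scene" or "side" or "wrist"; returns a dict with "image" (384x512x3 uint8, red, green, blue), "depth" (384x512 float32, m along the optical axis (not along the pixel's ray), 0 where there is no reading), "vertical_fov" (degrees; the focal length in pixels is half the picture's height over the tangent of half this angle, whatever the lens; pixels are square), "cx", "cy" (the principal point, pixels), "D" ([k1, k2, p1, p2, k3] as OpenCV has them; the pictures are not rectified), "T" (4x4, takes a point from camera to world coordinates); the wrist camera has in their place "tool_from_camera" (4x4, takes a point from camera to tool coordinates, whose origin is the TCP and whose axes are the flange's). Camera axes: x right, y down, z forward; pixel columns grow to the right and rows downward; lengths in m; the calibration is good to about 2 mm. A picture is of the moment at which its call begins: read the wrist's pose just before it.
- workorder.close_job(): hands the job in; it is judged then, once.
The state is a dict: "time_s": time; "joint_pos": joint angles; "qd": joint speeds; "tau": joint torques, N m; "ee_pos": TCP position; "tool_rot": TCP orientation; "ft_force": force on the tool from outside, world axes, zero at the start; "wrist_torque": the same for the moment, N m; "gripper_width": finger opening in m; "gripper_force": force on a finger pad.
Only numpy, scipy, OpenCV 4.12 (cv2) and the standard library are available. Lean on these libraries where they do the work, as an engineer would, in place of code of your own. Each camera call takes 0.05 s, during which the arm holds its last target. There are 200 camera calls.

## Working session

There is one attempt and no reset: what is moved stays moved. The work goes in short steps, Python scripts to look and compute and a shell command to move; the robot and the scene stay as the last step left them, time stands still between calls to the robot, and variables do not carry over. Pictures are saved under pics/ and viewed, at most 10 in all, crops included, and the job is handed in when it is done.

```bash
mkdir -p pics; cat > h.py <<'E'
import numpy as np, cv2, pickle
from workcell import arm, get_image, workorder
from scipy.spatial.transform import Rotation as R
def grab(n):
    s=arm.observe(); d=get_image(n)
    if n=='wrist':
        T=np.eye(4); T[:3,:3]=R.from_quat(s['tool_rot']).as_matrix(); T[:3,3]=s['ee_pos']; d['T']=T@d['tool_from_camera']
    return d
def K(d):
    f=d['image'].shape[0]/2/np.tan(np.radians(d['vertical_fov'])/2)
    return np.array([[f,0,d['cx']],[0,f,d['cy']],[0,0,1.]])
def plane(d,px,z):
    u=cv2.undistortPoints(np.float64(px).reshape(-1,1,2),K(d),np.float64(d['D'])).reshape(-1,2)
    r=np.c_[u,np.ones(len(u))]@np.array(d['T'])[:3,:3].T; o=np.array(d['T'])[:3,3]
    return o+r*((z-o[2])/r[:,2])[:,None]
def proj(d,P):
    Ti=np.linalg.inv(d['T']); p=np.float64(P).reshape(-1,3)@Ti[:3,:3].T+Ti[:3,3]
    return cv2.projectPoints(p,np.zeros(3),np.zeros(3),K(d),np.float64(d['D']))[0].reshape(-1,2)
E
python3 - <<'E'
from h import *
for n in ('scene','side','wrist'):
    d=grab(n); pickle.dump(d,open(n+'.pkl','wb')); cv2.imwrite(f'pics/{n}0.png',d['image'][...,::-1])
    print(n,np.round(d['T'],3).tolist())
s=arm.observe();print(s)
E
```

```text
scene [[-0.921, -0.274, 0.275, 0.229], [-0.388, 0.68, -0.622, 0.541], [-0.017, -0.68, -0.733, 0.709], [0.0, 0.0, 0.0, 1.0]]
side [[0.843, -0.292, 0.452, 0.081], [-0.538, -0.485, 0.69, -0.595], [0.018, -0.824, -0.566, 0.546], [0.0, 0.0, 0.0, 1.0]]
wrist [[1.0, 0.0, -0.001, 0.625], [-0.0, -0.953, -0.304, 0.078], [-0.001, 0.304, -0.953, 0.373], [0.0, 0.0, 0.0, 1.0]]
{'time_s': 0.15, 'joint_pos': array([-0.02261652,  0.33274476, -0.06470321,  1.46069958,  0.02158554,
        1.3498733 , -0.08851183]), 'qd': array([-0.00031069, -0.00117969,  0.00027573, -0.00134547, -0.00055725,
       -0.00084516,  0.00126883]), 'tau': array([ 1.13752249e-03, -6.25829744e+01,  4.95374459e-02, -3.91853535e+01,
        1.63436425e-02,  7.44175835e-03, -2.63868424e-05]), 'ee_pos': array([6.24744992e-01, 1.91558624e-05, 2.30710727e-01]), 'tool_rot': array([ 7.07099460e-01,  7.07113915e-01, -3.73353722e-04, -3.55140499e-04]), 'ft_force': array([ 0.5606539 ,  0.63518229, -0.49872107]), 'wrist_torque': array([0.00261067, 0.04873682, 0.0029785 ]), 'gripper_force': 0.0, 'gripper_width': 0.08544502627500894}
```

View pics/scene0.png

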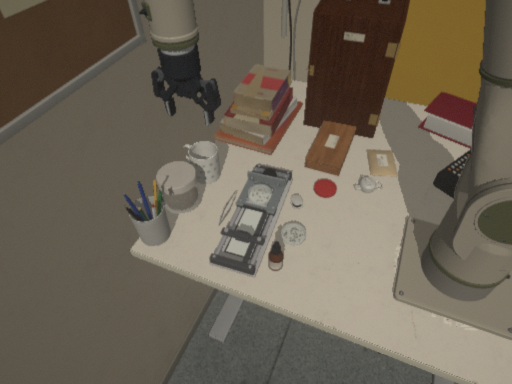

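View pics/wrist0.png

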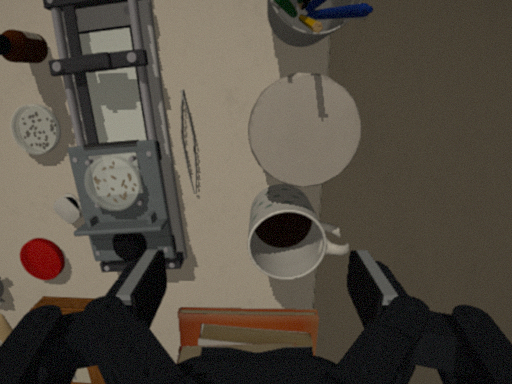

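View pics/side0.png

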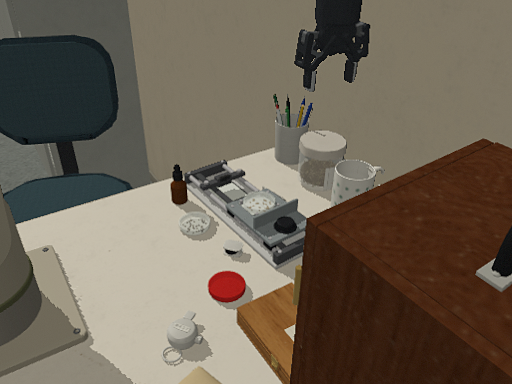

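The scene view shows the stage with the carriage and its glass dish at (260,195). In the wrist view the button is at (129,247), the fence at (122,225), the dish at (113,183) and the end stop at (97,62). The bottle is at (22,45), the spare dish at (37,130), the loupe at (68,208), the red disc at (42,258) and the forceps at (190,145). In the side view the button is at (285,225).

Candidates for the button, in the wrist view:
- Black round disc on the carriage behind the fence, (129,247): this is the one.
- Bottle cap, (5,42).
- Dark mug interior, (285,228).
- End-block screws.

Candidates for the dish:
- Dish on the carriage, (113,183): this is the one.
- Spare dish, (37,130).
- Red disc, (42,258).

```bash
python3 - <<'E'
from h import *
W,S,Z=[pickle.load(open(n+'.pkl','rb')) for n in('wrist','side','scene')]
for nm,d,p,z in [('btn',W,(129,247),.055),('btn',S,(285,225),.055),('stopW',W,(97,62),.046),('bottle',W,(40,48),.04),('bottleS',S,(180,199),0),('spare',W,(37,130),.014),('loupe',W,(68,208),.016),('books',W,(250,330),.1),('mug',W,(285,228),.09),('jar',W,(305,128),.09),('pens',W,(305,15),.1)]:
    print(nm,plane(d,[p],z).round(3)[0])
# heights by depth
for n,d,p in[('mugrim',W,(255,240)),('jar',W,(305,128)),('books',W,(250,330)),('orange',W,(250,313)),('boxS',S,(420,200)),('boxS2',S,(330,225)),('woodW',W,(90,305)),('boxtopscene',Z,(355,10)),('booksZ',Z,(265,75)),('boxlow',Z,(340,125))]:
    print(n,(plane(d,[p],0)[0]).round(3), end=' ')
    z=d['depth'][p[1],p[0]];u=cv2.undistortPoints(np.float64([[p]]),K(d),np.float64(d['D']))[0,0]
    print((np.array(d['T'])@[u[0]*z,u[1]*z,z,1])[:3].round(3))
a=cv2.resize(W['image'][30:290,0:220],None,fx=2.3,fy=2.3,interpolation=2)
b=cv2.resize(S['image'][150:270,170:330],None,fx=1.8,fy=1.8,interpolation=2)
o=np.zeros((600,800,3),np.uint8);o[:a.shape[0],:a.shape[1]]=a;o[:b.shape[0],510:510+b.shape[1]]=b
c=cv2.resize(Z['image'][155:275,205:300],None,fx=2.8,fy=2.8,interpolation=2);o[230:230+c.shape[0],520:520+c.shape[1]]=c
cv2.imwrite('pics/crop1.png',o[...,::-1])
E
```

```text
btn [ 0.48  -0.088  0.055]
btn [ 0.466 -0.102  0.055]
stopW [0.467 0.11  0.046]
bottle [0.403 0.127 0.04 ]
bottleS [0.374 0.136 0.   ]
spare [0.367 0.04  0.014]
loupe [ 0.391 -0.056  0.016]
books [ 0.618 -0.164  0.1  ]
mug [ 0.653 -0.049  0.09 ]
jar [0.668 0.048 0.09 ]
pens [0.663 0.138 0.1  ]
mugrim [ 0.623 -0.106  0.   ] [ 0.623 -0.083  0.045]
jar [0.682 0.038 0.   ] [0.666 0.049 0.102]
books [ 0.616 -0.252  0.   ] [ 0.616 -0.233  0.022]
orange [ 0.616 -0.221  0.   ] [ 0.616 -0.213  0.011]
boxS [ 0.8   -0.125  0.   ] [ 0.339 -0.426  0.35 ]
boxS2 [ 0.583 -0.092  0.   ] [ 0.261 -0.414  0.35 ]
woodW [ 0.383 -0.213  0.   ] [0.57  0.012 0.289]
boxtopscene [ 0.525 -1.385  0.   ] [ 0.378 -0.429  0.352]
booksZ [ 0.707 -0.634  0.   ] [ 0.608 -0.389  0.148]
boxlow [ 0.363 -0.43   0.   ] [ 0.356 -0.379  0.037]
```

View pics/crop1.png

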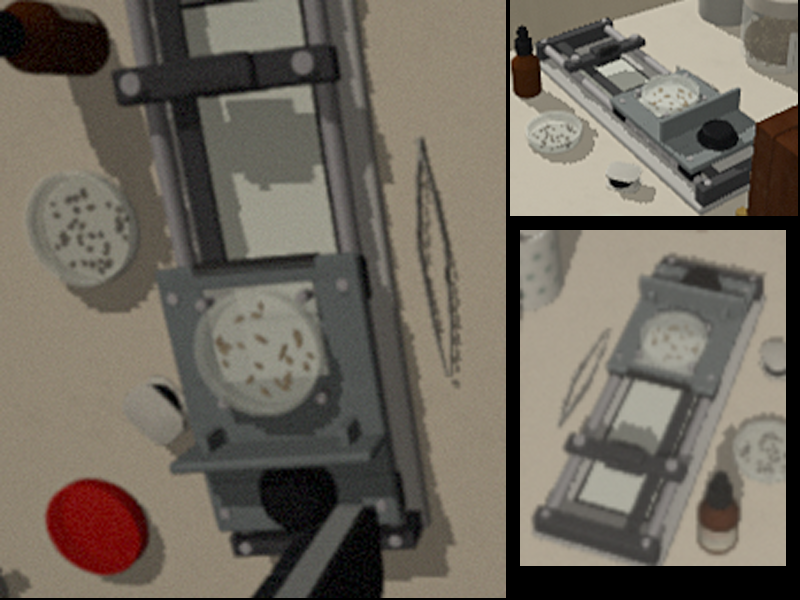

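The crop confirms the choice: the black round button sits behind the fence on the grey carriage, the dish is between the pins, and the stop bar is ahead, with the dark end stop at about (225,75) in the crop. I'll move above the stage for one good measurement.

```bash
python3 -m crank '[{"delta_pos":[-0.075,-0.375,0],"rotation":[0,0,0],"grip":1},{"delta_pos":[-0.075,-0.375,0],"rotation":[0,0,0],"grip":1},{"delta_pos":[-0.075,-0.375,0],"rotation":[0,0,0],"grip":1},{"delta_pos":[-0.075,-0.375,0],"rotation":[0,0,0],"grip":1},{"delta_pos":[-0.075,-0.375,0],"rotation":[0,0,0],"grip":1},{"delta_pos":[-0.075,-0.375,0],"rotation":[0,0,0],"grip":1}]'
python3 - <<'E'
from h import *
d=grab('wrist'); pickle.dump(d,open('w1.pkl','wb'))
cv2.imwrite('pics/w1.png',cv2.resize(d['image'],(800,600),interpolation=2)[...,::-1])
print(arm.observe()['ft_force'])
E
```

```text
time_s: 0.75
ee_pos: [0.476, -0.0296, 0.2317]
tool_rot: [0.707, 0.707, 0.0, 0.0]
ft_force: [0.4, 0.6, -1.1]
gripper_width: 0.0852
gripper_force: 0.0
[-0.20632394  1.14711247  0.46585675]
```

View pics/w1.png

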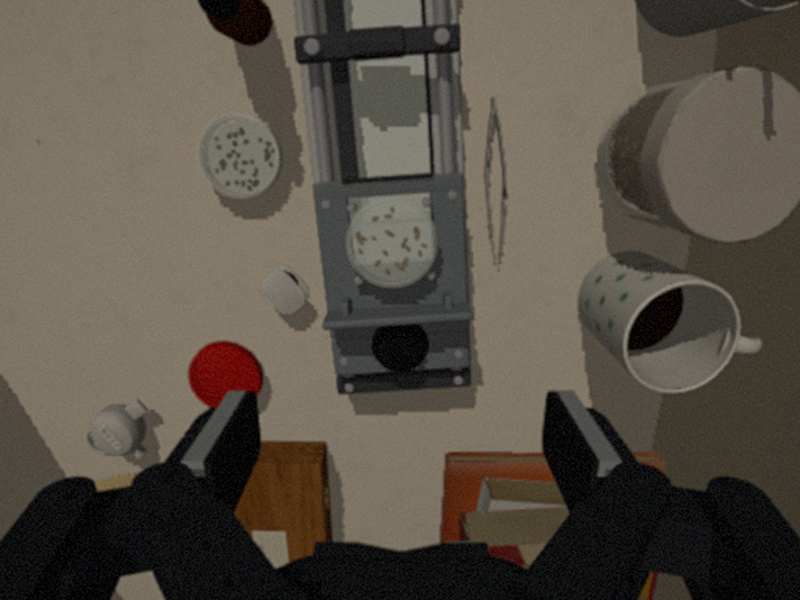

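The view shows the button at (400,346), the fence top's near edge running (325,322)–(470,313), and the dish at (392,240). The carriage nose edge runs (315,187)–(463,175), and the stop bar is at (378,42).

```bash
python3 - <<'E'
from h import *
d=pickle.load(open('w1.pkl','rb')); im=d['image']; s=512/800
g=im.max(2).astype(int)
m=np.zeros(g.shape,np.uint8); y0,y1,x0,x1=203,240,232,282
m[y0:y1,x0:x1]=(g[y0:y1,x0:x1]<40)*255
n,l,st,c=cv2.connectedComponentsWithStats(m); i=1+st[1:,4].argmax(); print('btn blob',st[i],c[i])
b=plane(d,[c[i]],.053)[0]; print('btn',b)
print('btn hand',plane(d,[np.array((400,346))*s],.055)[0])
for nm,a,e,z in [('nose',(315,187),(463,175),.042),('stopbottom',(298,62),(459,50),.046),('stoptop',(296,39),(459,27),.046),('fence',(325,322),(470,313),.068),('leftedge',(315,187),(332,375),.042),('right',(463,175),(470,372),.042)]:
    p=plane(d,[np.array(a)*s,np.array(e)*s],z); v=p[1]-p[0]; print(nm,p.round(4).tolist(),np.linalg.norm(v).round(4),np.degrees(np.arctan2(v[1],v[0])).round(2), 'mid',p.mean(0).round(4))
p=plane(d,[np.array((392,240))*s],.056)[0]; v=p-b; print('dish',p,np.linalg.norm(v),np.degrees(np.arctan2(v[1],v[0])))
E
```

```text
btn blob [ 232  207   50   33 1067] [256.6316776  223.30927835]
btn [ 0.4769856  -0.08954615  0.053     ]
btn hand [ 0.47629087 -0.08647803  0.055     ]
nose [[0.4202, 0.0213, 0.042], [0.5176, 0.029, 0.042]] 0.0977 4.52 mid [0.4689 0.0251 0.042 ]
stopbottom [[0.4135, 0.0981, 0.046], [0.5124, 0.1048, 0.046]] 0.0991 3.85 mid [0.4629 0.1014 0.046 ]
stoptop [[0.4128, 0.1115, 0.046], [0.5121, 0.118, 0.046]] 0.0995 3.75 mid [0.4624 0.1148 0.046 ]
fence [[0.4269, -0.0639, 0.068], [0.5221, -0.0577, 0.068]] 0.0955 3.75 mid [ 0.4745 -0.0608  0.068 ]
leftedge [[0.4202, 0.0213, 0.042], [0.4259, -0.1153, 0.042]] 0.1367 -87.62 mid [ 0.423 -0.047  0.042]
right [[0.5176, 0.029, 0.042], [0.5281, -0.1129, 0.042]] 0.1423 -85.75 mid [ 0.5229 -0.042   0.042 ]
dish [ 0.47109537 -0.01164987  0.056     ] 0.07817624522860199 94.32426844283634
```

Stage yaw is about +4°, the button is at about (0.4765, -0.0875), and the travel is about 76 mm. Next I'll shut the gripper, align the yaw and hover over the button, slightly on the fence side.

```bash
python3 -m crank '[{"delta_pos":[-0.135,0,0.1],"rotation":[0,0,-0.044],"grip":-1},{"delta_pos":[-0.135,0,0.2],"rotation":[0,0,-0.044],"grip":-1},{"delta_pos":[-0.135,0,0.3],"rotation":[0,0,-0.044],"grip":-1},{"delta_pos":[-0.135,0,0.38],"rotation":[0,0,-0.044],"grip":-1},{"delta_pos":[-0.135,0,0.38],"rotation":[0,0,-0.044],"grip":-1},{"delta_pos":[-0.135,0,0.38],"rotation":[0,0,-0.044],"grip":-1},{"delta_pos":[-0.135,0,0.38],"rotation":[0,0,-0.044],"grip":-1},{"delta_pos":[-0.135,0,0.38],"rotation":[0,0,-0.044],"grip":-1}]'
python3 - <<'E'
from h import *
d=grab('wrist'); a=d['image']; S=grab('side')['image'][150:270,200:360]
o=np.zeros((600,800,3),np.uint8); o[:384,:512]=a; o[384:600,:288]=cv2.resize(S,(288,216),interpolation=2)
Z=grab('scene')['image'][130:274,190:334]; o[384:600,300:516]=cv2.resize(Z,(216,216),interpolation=2)
cv2.imwrite('pics/hov.png',o[:,:520,::-1])
s=arm.observe();print(s['ee_pos'],s['ft_force'])
E
```

```text
time_s: 1.6
ee_pos: [0.4765, -0.084, 0.0811]
tool_rot: [0.682, 0.731, 0.001, 0.001]
ft_force: [1.0, -0.2, -0.1]
gripper_width: -0.0004
gripper_force: 0.0
[ 0.47570053 -0.08397866  0.08033525] [ 0.92066026 -0.46179769  0.58530163]
```

View pics/hov.png

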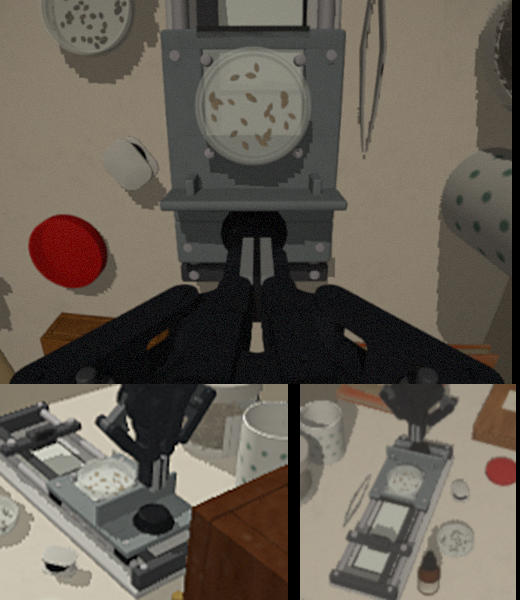

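The shut fingertip hovers at pixel (257,240) in the wrist view, centred on the button and behind the fence at row 200. Now I'll press.

```bash
python3 -m crank '[{"delta_pos":[0,0,0.04],"rotation":[0,0,0],"grip":-1},{"delta_pos":[0,0,0.06],"rotation":[0,0,0],"grip":-1},{"delta_pos":[0,0,0.065],"rotation":[0,0,0],"grip":-1},{"delta_pos":[0,0,0.07],"rotation":[0,0,0],"grip":-1},{"delta_pos":[0,0,0.075],"rotation":[0,0,0],"grip":-1},{"delta_pos":[0,0,0.078],"rotation":[0,0,0],"grip":-1},{"delta_pos":[0,0,0.078],"rotation":[0,0,0],"grip":-1},{"delta_pos":[0,0,0.078],"rotation":[0,0,0],"grip":-1}]'
```

```text
time_s: 2.55
ee_pos: [0.475, -0.084, 0.0488]
tool_rot: [0.682, 0.731, -0.0, -0.0]
ft_force: [-2.6, -0.1, 6.3]
gripper_width: 0.0001
gripper_force: 3.3
```

```bash
python3 -m crank '[{"delta_pos":[0,0,0.003],"rotation":[0,0,0],"grip":-1},{"delta_pos":[0,0,0.005],"rotation":[0,0,0],"grip":-1},{"delta_pos":[0,0,0.005],"rotation":[0,0,0],"grip":-1}]'
```

```text
time_s: 2.85
ee_pos: [0.4751, -0.0839, 0.0479]
tool_rot: [0.682, 0.731, 0.0, -0.0]
ft_force: [-9.7, 2.1, 20.8]
gripper_width: -0.0002
gripper_force: 10.3
```

At the bottom. Now slide, first 40 mm along tool +x.

```bash
python3 -m crank '[{"delta_pos":[0.01,0,-0.001],"rotation":[0,0,0],"grip":-1},{"delta_pos":[0.02,0,-0.001],"rotation":[0,0,0],"grip":-1},{"delta_pos":[0.035,0,-0.001],"rotation":[0,0,0],"grip":-1},{"delta_pos":[0.05,0,-0.001],"rotation":[0,0,0],"grip":-1},{"delta_pos":[0.065,0,-0.001],"rotation":[0,0,0],"grip":-1},{"delta_pos":[0.08,0,-0.001],"rotation":[0,0,0],"grip":-1},{"delta_pos":[0.09,0,-0.001],"rotation":[0,0,0],"grip":-1},{"delta_pos":[0.1,0,-0.001],"rotation":[0,0,0],"grip":-1}]'
python3 - <<'E'
from h import *
d=grab('wrist'); cv2.imwrite('pics/mid.png',d['image'][...,::-1])
E
```

```text
time_s: 3.65
ee_pos: [0.4722, -0.0444, 0.0479]
tool_rot: [0.682, 0.731, -0.0, 0.0]
ft_force: [-7.3, -2.0, 16.4]
gripper_width: 0.0001
gripper_force: 8.1
```

View pics/mid.png

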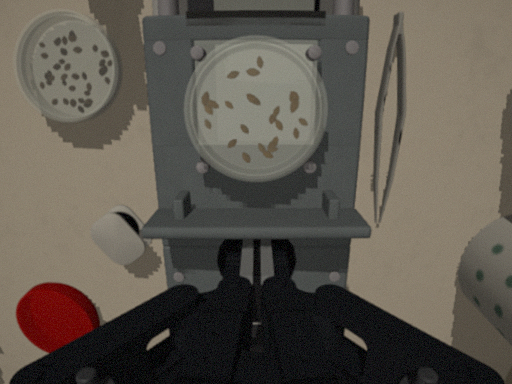

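```bash
python3 - <<'E'
from h import *
d=grab('wrist'); print(plane(d,[(145,238),(368,236)],.068).round(4), plane(d,[(144,17),(368,17)],.042).round(4), plane(d,[(256,109)],.056), d['T'][:3,3])
E
```

```text
[[ 0.4235 -0.0286  0.068 ]
 [ 0.5191 -0.021   0.068 ]] [[0.4165 0.0632 0.042 ]
 [0.5132 0.0699 0.042 ]] [[0.46750778 0.02753616 0.056     ]] [0.46713873 0.03433164 0.1905248 ]
```

The picture shows the fence at row 237, the nose at row 17 and the dish at (256,109). The carriage has moved about 40 mm with the fingertip and no slip, so about 36 mm remain.

```bash
python3 -m crank '[{"delta_pos":[0.015,0,0],"rotation":[0,0,0],"grip":-1},{"delta_pos":[0.03,0,0],"rotation":[0,0,0],"grip":-1},{"delta_pos":[0.045,0,0],"rotation":[0,0,0],"grip":-1},{"delta_pos":[0.06,0,0],"rotation":[0,0,0],"grip":-1},{"delta_pos":[0.07,0,0],"rotation":[0,0,0],"grip":-1},{"delta_pos":[0.078,0,0],"rotation":[0,0,0],"grip":-1},{"delta_pos":[0.078,0,0],"rotation":[0,0,0],"grip":-1}]'
```

```text
time_s: 4.45
ee_pos: [0.47, -0.0127, 0.0479]
tool_rot: [0.682, 0.731, -0.0, -0.0]
ft_force: [-8.0, 0.1, 16.0]
gripper_width: 0.0002
gripper_force: 8.5
```

```bash
python3 -m crank '[{"delta_pos":[0.005,0,0],"rotation":[0,0,0],"grip":-1},{"delta_pos":[0.01,0,0],"rotation":[0,0,0],"grip":-1},{"delta_pos":[0.015,0,0],"rotation":[0,0,0],"grip":-1},{"delta_pos":[0.015,0,0],"rotation":[0,0,0],"grip":-1}]'; python3 -m crank '[{"delta_pos":[0.003,0,0],"rotation":[0,0,0],"grip":-1},{"delta_pos":[0.007,0,0],"rotation":[0,0,0],"grip":-1},{"delta_pos":[0.007,0,0],"rotation":[0,0,0],"grip":-1}]'
```

```text
time_s: 4.85
ee_pos: [0.47, -0.0087, 0.0479]
tool_rot: [0.683, 0.731, -0.001, 0.001]
ft_force: [-5.4, -7.0, 14.5]
gripper_width: -0.0001
gripper_force: 7.2
time_s: 5.15
ee_pos: [0.4706, -0.0059, 0.048]
tool_rot: [0.683, 0.731, 0.0, 0.001]
ft_force: [-0.7, -6.4, 11.0]
gripper_width: -0.0002
gripper_force: 5.2
```

The 7 N reaction says the stop is reached. I'll push on gently to confirm against the fence.

```bash
python3 -m crank '[{"delta_pos":[0.005,0,0],"rotation":[0,0,0],"grip":-1},{"delta_pos":[0.01,0,0],"rotation":[0,0,0],"grip":-1},{"delta_pos":[0.01,0,0],"rotation":[0,0,0],"grip":-1}]'
python3 - <<'E'
from h import *
d=grab('scene'); pickle.dump(d,open('z2.pkl','wb')); a=cv2.resize(d['image'][150:290,190:330],None,fx=4,fy=4,interpolation=2)
cv2.imwrite('pics/stop.png',a[...,::-1])
E
```

```text
time_s: 5.45
ee_pos: [0.4706, -0.0033, 0.048]
tool_rot: [0.683, 0.73, -0.0, 0.002]
ft_force: [0.1, -13.2, 9.3]
gripper_width: 0.0001
gripper_force: 8.0
```

View pics/stop.png

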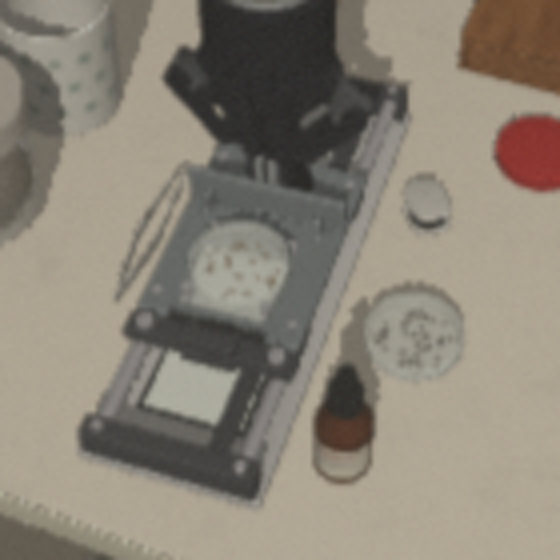

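The carriage nose is flush with the stop bar in the crop at (210,335), and the dish is seated at (240,265). The 13 N reaction comes from the fence. I'll lift straight up while still pressing lightly forward.

```bash
python3 -m crank '[{"delta_pos":[-0.002,0,0],"rotation":[0,0,0],"grip":-1},{"delta_pos":[-0.002,0,-0.01],"rotation":[0,0,0],"grip":-1},{"delta_pos":[-0.002,0,-0.02],"rotation":[0,0,0],"grip":-1},{"delta_pos":[-0.002,0,-0.03],"rotation":[0,0,0],"grip":-1},{"delta_pos":[-0.006,0,-0.06],"rotation":[0,0,0],"grip":-1},{"delta_pos":[-0.01,0,-0.15],"rotation":[0,0,0],"grip":-1},{"delta_pos":[-0.05,0,-0.27],"rotation":[0,0,0],"grip":-1},{"delta_pos":[-0.05,0,-0.35],"rotation":[0,0,0],"grip":-1}]'
python3 -m crank '[{"delta_pos":[-0.1,0,-0.12],"rotation":[0,0,0],"grip":-1},{"delta_pos":[-0.1,0,-0.12],"rotation":[0,0,0],"grip":-1},{"delta_pos":[-0.1,0,-0.12],"rotation":[0,0,0],"grip":-1},{"delta_pos":[-0.1,0,-0.12],"rotation":[0,0,0],"grip":-1}]'
python3 - <<'E'
from h import *
o=np.zeros((384,1024,3),np.uint8)
a=grab('wrist')['image'];s=grab('side')['image'][140:260,170:330];z=grab('scene')['image'][150:290,190:330]
o=np.zeros((600,800,3),np.uint8);o[:384,:512]=a;o[384:600,:288]=cv2.resize(s,(288,216),interpolation=2);o[300:600,500:800]=cv2.resize(z,(300,300),interpolation=2)
cv2.imwrite('pics/end.png',o[...,::-1])
E
```

```text
time_s: 6.3
ee_pos: [0.4712, -0.0217, 0.1902]
tool_rot: [0.683, 0.731, 0.001, 0.001]
ft_force: [1.0, 0.0, -0.2]
gripper_width: -0.0002
gripper_force: 0.0
time_s: 6.7
ee_pos: [0.4729, -0.0592, 0.2337]
tool_rot: [0.682, 0.731, -0.0, -0.001]
ft_force: [0.0, 0.3, 0.4]
gripper_width: 0.0001
gripper_force: 0.0
```

View pics/end.png

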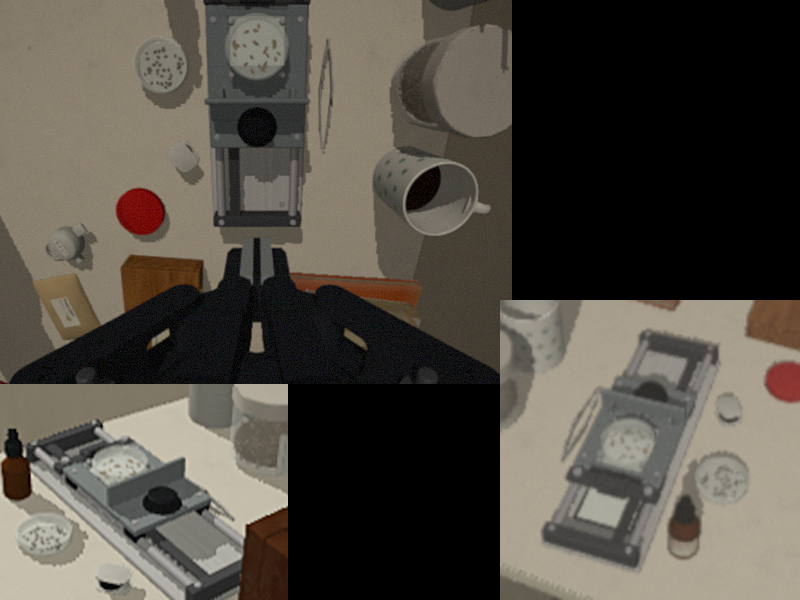

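The carriage rests against the stop (wrist view, row 5), the button is up again at (257,127), the dish is seated at (257,47), nothing round the stage has shifted, and the arm is clear.

```bash
python3 -c "
from workcell import workorder
print(workorder.close_job())"
```

```text
the job is handed in; nothing more can be done
None
```

I pushed the carriage to the end stop with the button held down, let the button back up there and moved the arm clear; the pictures show the dish still in its seat, and the job is handed in (no verdict was returned).

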